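Offer a ceramic tile up to its trivet base

ROBOT

A 7-joint arm with a two-finger parallel gripper is mounted at the origin on a cart in front of the work surface, level with it; the furniture and walls round the work are solid. World frame = base frame: x ahead of the robot, y to its left, z up, the work surface at z = 0. Lengths are in m, angles in degrees, forces in N, time in s.
With the tool pointing down it reaches from about 0.35 to 0.775 m from the base axis. Payload 3.1 kg.
Tool frame: the origin (TCP) lies midway between the tips of the shut fingers; the grasp point (between the pads) lies 19 mm behind it; z points along the fingers, y is the line along which they close (so a half turn about z gives the same grasp; the last joint's range is limited). The gripper opens to 85 mm and grips with 20 to 120 N. Pads are 22 mm wide; open, the fingers measure 114 mm over their backs; the gripper's body (76 mm by 85 mm) begins 54 mm behind the grasp point. The pads swing forward as they close: fully open they stand 13 mm farther back than shut.
Start: joints at [72.324, 17.813, 0.802, 86.603, -0.252, 75.585, -1.558], TCP at [0.145, -0.531, 0.231] pointing down, gripper open.
Joint ranges: [-154.91, 154.91], [-16.99, 109.72], [-72.82, 74.43], [7.12, 147.25], [-82.49, 262.49], [11.32, 116.49], [-174.64, 174.64]. Speed limits (degrees/s): [159.86, 159.86, 180, 180, 180, 180, 180].

INTERFACE

Orientations are given as [roll, pitch, yaw] about the fixed x, y, z axes, in that order (R = Rz(yaw) Ry(pitch) Rx(roll)).
In Python, from station import robot gives the robot as it stands. Calls block until the motion is done:
- robot.move_to(position, orientation): joint-space move of the TCP to a pose.
- robot.line_to(position, orientation=None, velocity=0.15, f_stop=None): straight line of the TCP; orientation=None keeps the orientation; velocity is the mean speed in m/s. With f_stop (N) it stops when the force on the tool has changed by that much, and returns True; else False.
- robot.move_j(angles): joint-space move.
- robot.gripper_to(opening, force=None): opening from 0.0 (shut) to 1.0 (fully open); force is the grip in N (None keeps the last); returns when the fingers have stopped.
- robot.pause(seconds).
- robot.inverse_kinematics(position, orientation): joint angles nearest the present ones, or None.
- robot.sense(): the state.
- robot.grab_frame(name): name is "side" or "top"; returns (picture, depth): 480x640x3 uint8, red, green, blue; 480x640 float32, m along the optical axis (not along the pixel's ray), 0 where there is no reading.
- robot.calibration(name): a dict with "mtx" (3x3 intrinsics, pixels), "extrinsics" (4x4, takes a point from world to camera coordinates). Camera axes: x right, y up, looking along -z (the intrinsics and any distortion apply to the point x, -y, -z); pixel columns grow to the right and rows downward; lengths in m; the calibration is good to about 2 mm. A picture is of the moment at which its call begins. calibration takes no time and is no camera call.
A pose or a line that the arm cannot do raises robot.PlanningError and nothing moves.
- robot.close_job(): hands the job in; it is judged then, once.
Trained networks look in the newest picture that a camera, given by its name, has taken for a name from the list of things; names that differ only in an ending like _2 or _b are one class to them, and where a whole thing is asked for, a point or a joint stands for the part that bears it (a point fixed in the world has none). Each returns a list of dicts, best first, with "p" (0 to 1); they miss things now and then, are a little off and sometimes report something else, mostly with a low value. They report only what shows in the picture. A call takes as long as a camera call.
- robot.look_for(query, camera): "point" ([column, row] in pixels, amid what is visible of it).
- robot.tip_of(query, camera): "point" ([column, row] in pixels: a listed point, or the origin of a listed thing).
The state is a dict: "time_s": time; "joint_positions": joint angles; "dq": joint speeds; "joint_torque": joint torques, N m; "tool_pos": TCP position; "eef_rot": TCP orientation; "contact_force": force on the tool from outside, world axes, zero at the start; "torque": the same for the moment, N m; "finger_gap": opening from 0.0 (shut) to 1.0 (fully open); "gripper_force": force on a finger pad.
Only numpy, scipy, OpenCV 4.12 (cv2) and the standard library are available. Lean on these libraries where they do the work, as an engineer would, in place of code of your own. Each camera call takes 0.05 s, during which the arm holds its last target. There are 200 camera calls.

TASK

Pick up the white ceramic tile from its wooden batten, lift it over the row made by the paint tin and two jars across the middle of the bench, and hold it level and lined up over the H-shaped wooden trivet base, about 1 cm above the corner stops, so that glue can be brushed on underneath: finish still holding it there, do not let go. The tile is brittle, so grip it lightly (no more than about 40 N), never let it touch the trivet base, and leave the tin, jars and glue bottle where they stand.

Things in the scene. Friction and masses are not known exactly. Their poses are not given: they have to be found in the camera images.
- tile: White glazed ceramic tile, flat, 120 x 60 x 8 mm (its x, y, z), about 0.14 kg, loose. Origin at the centre of its underside; x along its length, z up. It lies on the batten, underside 22 mm above the bench, long edges overhanging by about 13 mm each side: grip it across its 60 mm width from above; fingertips have room down to the bench.
- bearer: Plain wooden batten fixed to the bench, 110 x 34 x 22 mm (x, y, z). Origin at the centre of its underside, on the bench; x along its length. The batten and the trivet base have the row of jars between them; either may be at the left.
- trivet_base: H-shaped pale wood trivet base fixed to the bench; origin at the centre of its underside, x along its length, z up. Central bar 118 x 34 x 22 mm along x; across each end (x = +-60 mm) a crosspiece 24 x 92 x 22 mm. Beside the bar, between the crosspieces, it is open to the bench for 96 mm: fingers holding the tile across its width at mid-length fit in there.
- stops_top (a point): Point over the centre of the trivet base, level with the tops of its four dark L-shaped corner stops, 31 mm above the bench (9 mm above the wood); axes as the base. The stops enclose the tile's place, 126 x 66 mm, centred, length along x. The tile's underside is to hover about 10 mm above this point.
- paint_pot: Paint tin, 71 mm across, 83 mm tall, loose, standing in the row. Origin at the centre of its underside.
- jar_oil: Slim glass jar with dark lid, 50 mm across, 102 mm tall, the tallest of the row, loose. Origin at the centre of its underside.
- jar_screws: Wider glass jar with dark lid, 62 mm across, 89 mm tall, loose, standing in the row. Origin at the centre of its underside. The three stand, in any order, in a row along x at about y = 0, from about x = 0.42 to 0.62.
- glue_bottle: White glue bottle with red spout, 36 x 62 x 191 mm, loose, at the back of the bench behind the row. Origin at the centre of its underside.

How it is judged:
By the outcome, as a careful person would: the job done as asked, in the order asked, and still so for the second after the job is handed in, while the arm keeps its last pose, push and grip.
It also fails if it takes over 37 s, if anything falls off the work surface, if the arm or the gripper's body presses on something with over 40 N, if the wrist force passes 120 N, or if a joint passes its speed limit or range.

## Working session

There is one attempt and no reset: what is moved stays moved. The work goes in short steps, each a Python script; the robot and the scene stay as the last script left them, time stands still between calls to the robot, and variables do not carry over. Pictures are saved under pics/ and viewed, at most 10 in all, crops included, and the job is handed in when it is done.

```bash
mkdir -p pics; ls
cat > h.py <<'E'
import numpy as np, cv2
from station import robot
def cloud(name):
    rgb,d=robot.grab_frame(name); c=robot.calibration(name); K=np.array(c["mtx"]); T=np.linalg.inv(np.array(c["extrinsics"]))
    v,u=np.mgrid[:480,:640]
    P=np.stack([(u-K[0,2])/K[0,0]*d,-(v-K[1,2])/K[1,1]*d,-d],-1)@T[:3,:3].T+T[:3,3]
    P[d<=0]=np.nan
    return rgb,P
E
python3 - <<'E'
from h import *
print(robot.calibration("top"),robot.calibration("side"))
for n in("top","side"):
    rgb,P=cloud(n); cv2.imwrite(f"pics/{n}0.png",rgb[...,::-1]); np.savez(f"{n}0.npz",rgb=rgb,P=P)
    for q in("tile","bearer","trivet_base","stops_top","paint_pot","jar_oil","jar_screws","glue_bottle"):
        r=robot.look_for(q,n)[:2]; print(n,q,[(x["p"],x["point"],P[int(x["point"][1]),int(x["point"][0])].round(3).tolist()) for x in r])
print(robot.sense())
E
```

```text
pics
station.py
{'mtx': array([[437.52766123,   0.        , 319.40885878],
       [  0.        , 437.52766123, 243.16881305],
       [  0.        ,   0.        ,   1.        ]]), 'extrinsics': array([[-0.01728489, -0.99962091,  0.02143058,  0.00105362],
       [ 0.98256329, -0.01301365,  0.18547245, -0.56973606],
       [-0.18512325,  0.02426277,  0.98241575, -0.81411098],
       [ 0.        ,  0.        ,  0.        ,  1.        ]])} {'mtx': array([[478.19994594,   0.        , 325.72992879],
       [  0.        , 478.19994594, 237.85765794],
       [  0.        ,   0.        ,   1.        ]]), 'extrinsics': array([[-0.96700223, -0.25405579,  0.01903545,  0.53876148],
       [ 0.17125242, -0.59287349,  0.78687587, -0.11839336],
       [-0.18862476,  0.76417058,  0.61681766, -0.77188321],
       [ 0.        ,  0.        ,  0.        ,  1.        ]])}
top tile [(0.59, [418.6, 260.3], [0.536, -0.208, 0.032])]
top bearer [(0.17, [325.4, 266.1], [0.52, -0.017, 0.08])]
top trivet_base [(0.73, [230.2, 267.8], [0.529, 0.173, 0.023])]
top stops_top [(0.68, [226.9, 267.2], [0.529, 0.181, 0.024
[... 947 characters left out ...]
s': 0.9, 'joint_positions': array([72.32502874, 17.81124665,  0.80229226, 86.60165697, -0.25256326,
       75.58357255, -1.55961555]), 'dq': array([-0.04313173, -0.04189448, -0.04197579, -0.05324403,  0.03239499,
       -0.02915258, -0.06306482]), 'joint_torque': array([ 2.01007042e-04, -3.79796970e+01,  1.45865064e-01, -2.30863398e+01,
        1.22055711e-02,  1.80560470e-03,  2.14646673e-05]), 'tool_pos': array([ 0.14503842, -0.53056313,  0.23132958]), 'eef_rot': array([1.79994686e+02, 6.38988267e-04, 1.52886553e+01]), 'contact_force': array([0.31639285, 0.67983991, 0.16405621]), 'torque': array([-0.04975483, -0.05905675,  0.04789575]), 'gripper_force': 0.0, 'finger_gap': 0.99652520880296}
```

Run:
```python
import numpy as np, cv2
a=[np.load(f"{n}0.npz") for n in("top","side")]
cv2.imwrite("pics/both.png",cv2.resize(np.hstack([x["rgb"][120:400,130:530] for x in a]),(800,280))[...,::-1])
def rect(p):
    (c,s,ang)=cv2.minAreaRect((p*1000).astype(np.float32)); return np.round(c,1),np.round(s,1),round(ang,1)
for n,x in zip(("top","side"),a):
    P=x["P"];X,Y,Z=P[...,0],P[...,1],P[...,2]
    for nm,cy,z0,z1 in(("tile",-.19,.026,.036),("base",.19,.018,.027),("stops",.19,.0285,.036)):
        m=(abs(X-.53)<.13)&(abs(Y-cy)<.1)&(Z>z0)&(Z<z1)
        m8=cv2.morphologyEx(m.astype(np.uint8),cv2.MORPH_OPEN,np.ones((3,3))) if nm!="stops" else m.astype(np.uint8)
        k,l,st,_=cv2.connectedComponentsWithStats(m8); 
        if nm=="stops":
            for i in range(1,k):
                if st[i,4]>4: print(n,"stop",st[i,4],P[l==i].mean(0).round(4))
            continue
        i=1+st[1:,4].argmax(); q=P[l==i]; print(n,nm,st[i,4],rect(q[:,:2]),"med z",np.median(q[:,2]).round(4))
```

```text
top tile 1725 (array([ 534.2, -206.1]), array([120.2,  60.4]), 7.6) med z 0.0309
top base 1394 (array([532.2, 178.3]), array([ 65.2, 143.3]), 69.6) med z 0.0229
top stop 5 [0.6275 0.1765 0.0327]
top stop 103 [0.6045 0.1867 0.0322]
top stop 9 [0.6101 0.1137 0.0316]
top stop 80 [0.5787 0.1248 0.0318]
top stop 87 [0.4846 0.2296 0.0317]
top stop 86 [0.4617 0.168  0.0314]
top stop 5 [0.4202 0.2355 0.0326]
side tile 920 (array([ 535.8, -206.3]), array([119.6,  65.2]), 7.7) med z 0.0308
side base 2058 (array([533.6, 178.3]), array([ 90.1, 144.5]), 69.6) med z 0.0225
side stop 27 [0.6067 0.1279 0.0336]
side stop 114 [0.5804 0.1262 0.0312]
side stop 26 [0.6221 0.1824 0.0331]
side stop 135 [0.6039 0.1903 0.032 ]
side stop 129 [0.4632 0.1699 0.031 ]
side stop 153 [0.4859 0.231  0.0312]
side stop 37 [0.4225 0.2484 0.0338]
```

View pics/both.png

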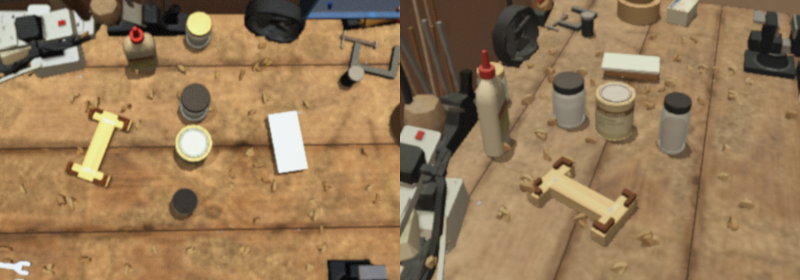

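Run:
```python
from h import *
P=np.load("top0.npz")["P"]
m=(P[...,1]<-.1)&(P[...,2]>.05)
q=P[m]
for x0 in np.arange(.1,1,.1):
    for y0 in np.arange(-.8,-.1,.1):
        s=q[(q[:,0]>=x0)&(q[:,0]<x0+.1)&(q[:,1]>=y0)&(q[:,1]<y0+.1)]
        if len(s)>5: print(x0.round(1),y0.round(1),len(s),s[:,2].max().round(3),end="; ")
print()
R=[180,0,7.6]
for p,r in(([.535,-.206,.2],R),([.535,-.206,.004],R),([.533,-0.02,.2],[180,0,-6]),([.533,.178,.2],[180,0,-20.2]),([.533,.178,.023],[180,0,-20.2])): print(np.round(robot.inverse_kinematics(p,r),1))
robot.move_to([.535,-.206,.2],R)
robot.line_to([.535,-.206,.07],R,velocity=.2)
rgb,P=cloud("side"); cv2.imwrite("pics/s1.png",rgb[60:300,260:480][...,::-1].repeat(2,0).repeat(2,1))
s=robot.sense(); print(s["time_s"],s["tool_pos"],s["eef_rot"],s["contact_force"],s["finger_gap"])
```

```text
0.1 -0.4 517 0.12; 0.1 -0.3 147 0.12; 0.2 -0.4 1816 0.123; 0.2 -0.3 802 0.122; 0.3 -0.4 44 0.12; 0.3 -0.2 82 0.063; 0.5 -0.7 15 0.118; 0.5 -0.6 302 0.108; 0.5 -0.5 96 0.054; 0.6 -0.6 47 0.054; 0.6 -0.5 844 0.412; 0.6 -0.4 3191 0.534; 0.6 -0.3 4750 0.567; 0.6 -0.2 2308 0.569; 0.7 -0.5 2056 0.413; 0.7 -0.4 4668 0.533; 0.7 -0.3 6473 0.535; 0.7 -0.2 5796 0.555; 0.8 -0.3 411 0.194; 0.8 -0.2 6497 0.432; 
[ 32.7  22.8 -18.5  85.2   7.4  73.2 -69. ]
[ 32.3  34.7 -18.1  97.6  13.4  49.8 -73.9]
[  26.9   20.5  -35.1   91.2   12.2   72.2 -106.2]
[  16.2   29.3  -53.6   86.2   23.9   76.6 -149.7]
[   6.8   36.6  -38.3   98.2   26.9   54.7 -152.1]
3.5917 [ 0.53640852 -0.20668906  0.07169994] [ 1.79905178e+02 -1.79729650e-01  7.57088978e+00] [-0.51344834 -0.01728054  0.0479309 ] 0.9997826657660109
```

View pics/s1.png

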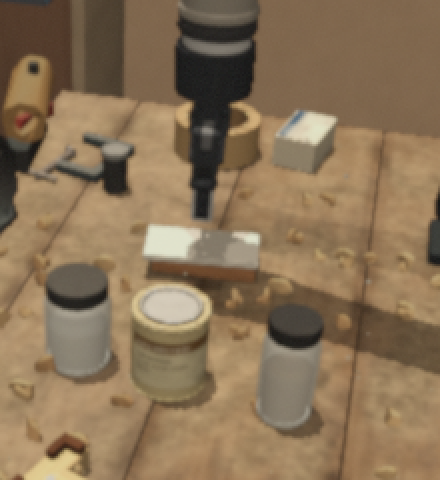

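Run:
```python
from h import *
rgb,P=cloud("top"); cv2.imwrite("pics/t1.png",rgb[...,::-1])
o=np.load("top0.npz")["P"]; m=(o[...,2]>.25); v,u=np.nonzero(m); print(u.min(),u.max(),v.min(),v.max(), o[m].min(0),o[m].max(0))
```

```text
0 639 0 139 [ 0.64533683 -0.49870485  0.25000245] [0.8428078  0.38011684 0.59169728]
```

View pics/t1.png

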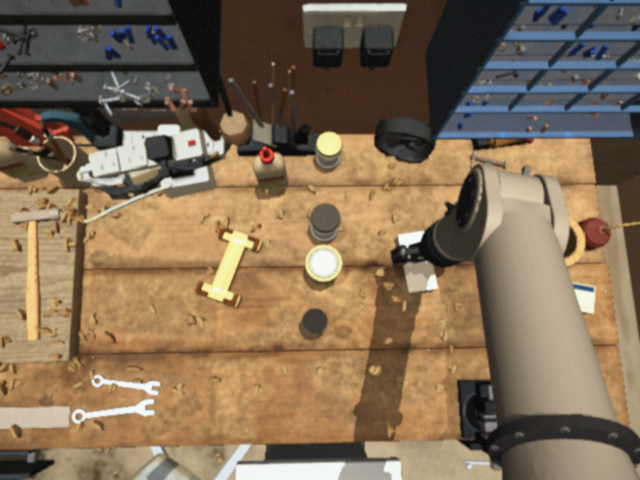

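Run:
```python
from h import *
R=[180,0,7.6]
hit=robot.line_to([.535,-.206,.004],R,velocity=.08,f_stop=8)
s=robot.sense(); print(hit,s["tool_pos"],s["contact_force"])
if not hit:
    robot.gripper_to(0.0,force=30)
    s=robot.sense(); print(s["time_s"],s["tool_pos"],s["eef_rot"],s["contact_force"],s["finger_gap"],s["gripper_force"])
    rgb,P=cloud("side"); cv2.imwrite("pics/s2.png",rgb[60:300,260:480][...,::-1].repeat(2,0).repeat(2,1))
```

```text
False [ 0.53561743 -0.20617202  0.0045175 ] [-0.15076508 -0.26802214  0.71832791]
4.975 [ 0.53556637 -0.20622802  0.00485852] [ 1.79953347e+02 -6.83002760e-02  7.59957416e+00] [-1.13952286  0.58819203  4.10801998] 0.6918241711571604 32.57712721824646
```

View pics/s2.png

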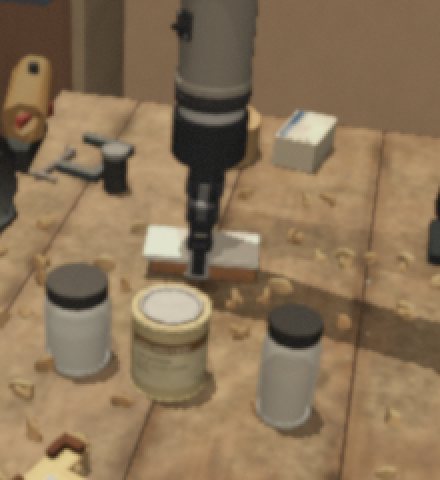

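The picture shows the fingers closed about the middle of the tile (~(200,260) in the crop), and the gap of about 59 mm matches the tile's width. Next I lift and carry it.

```bash
cat >> h.py <<'E'
def held(n,zlo,zhi,c,tag=None):
    rgb,P=cloud(n); Z=P[...,2]
    w=(rgb.min(-1)>120)&(rgb.max(-1).astype(int)-rgb.min(-1)<50)
    m=w&(Z>zlo)&(Z<zhi)&(np.hypot(P[...,0]-c[0],P[...,1]-c[1])<.085)
    q=P[m]; 
    if tag: cv2.imwrite(tag,rgb[...,::-1])
    if len(q)<30: return len(q)
    r=cv2.minAreaRect((q[:,:2]*1000).astype(np.float32))
    A=np.c_[q[:,:2]-q[:,:2].mean(0),np.ones(len(q))]; k=np.linalg.lstsq(A,q[:,2],rcond=None)[0]
    return len(q),np.round(r[0],1),np.round(r[1],1),round(r[2],1),"slope/z",k.round(4)
def st():
    s=robot.sense(); print(round(s["time_s"],2),s["tool_pos"].round(4),s["eef_rot"].round(2),s["contact_force"].round(2),s["torque"].round(3),round(s["finger_gap"],3),round(s["gripper_force"],1))
E
python3 - <<'E'
from h import *
robot.line_to([.535,-.206,.18],[180,0,7.6],velocity=.12); st()
robot.line_to([.533,-.01,.18],[180,0,-6.3],velocity=.15); st()
robot.line_to([.533,.178,.18],[180,0,-20.2],velocity=.15); st()
robot.line_to([.533,.178,.09],[180,0,-20.2],velocity=.1); robot.pause(.3); st()
for n in("top","side"): print(n,held(n,.10,.13,(.533,.178),f"pics/{n}3.png"))
a=[cv2.imread(f"pics/{n}3.png") for n in("top","side")]
cv2.imwrite("pics/c3.png",np.hstack([cv2.resize(a[0][170:350,150:350],(400,360)),cv2.resize(a[1][200:380,220:420],(400,360))]))
E
```

```text
6.64 [ 0.5344 -0.2058  0.179 ] [-1.7995e+02  1.0000e-01  7.6000e+00] [ 0.1   0.18 -2.25] [0.052 0.018 0.006] 0.69 32.6
8.1 [ 0.533  -0.0112  0.1799] [ 1.7996e+02  1.0000e-02 -6.4000e+00] [-0.5   0.73 -1.55] [ 0.004  0.021 -0.027] 0.699 32.6
9.5 [0.5333 0.1766 0.1799] [ 1.7994e+02 -2.0000e-02 -2.0300e+01] [ 0.19 -0.04 -1.  ] [-0.026  0.015  0.006] 0.696 32.6
10.85 [0.5333 0.1781 0.0904] [-1.7997e+02 -4.0000e-02 -2.0200e+01] [ 0.77 -0.1  -1.38] [ 0.018 -0.021 -0.024] 0.7 32.6
top (381, array([568.9, 164.9]), array([59.3, 41.8]), 69.6, 'slope/z', array([0.0024, 0.0184, 0.1166]))
side (1114, array([533.4, 179.1]), array([ 61.1, 120.1]), 70.0, 'slope/z', array([-0.0029, -0.0049,  0.1159]))
```

View pics/c3.png

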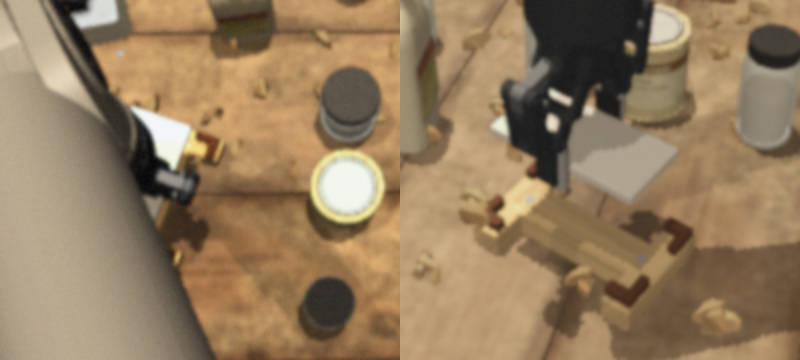

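Run:
```python
from h import *
print(robot.line_to([.533,.178,.024],[180,0,-20.4],velocity=.06,f_stop=8)); robot.pause(.5); st()
rgb,P=cloud("side"); cv2.imwrite("pics/s4.png",cv2.resize(rgb[200:400,200:460],(780,600))[...,::-1])
print(held("side",.04,.062,(.533,.178)))
print([(q,[(x["p"],x["point"]) for x in robot.look_for(q,"side")[:1]]) for q in("paint_pot","jar_screws","glue_bottle")])
```

```text
False
12.7 [0.533  0.178  0.0241] [-1.80e+02 -1.00e-02 -2.04e+01] [-0.47  0.28 -0.86] [-0.007  0.014  0.031] 0.696 32.6
(1024, array([533.7, 179.1]), array([ 60. , 121.1]), 69.8, 'slope/z', array([-0.0008, -0.0029,  0.0497]))
[('paint_pot', [(0.81, [353.7, 228.3])]), ('jar_screws', []), ('glue_bottle', [(0.87, [222.4, 230.1])])]
```

View pics/s4.png

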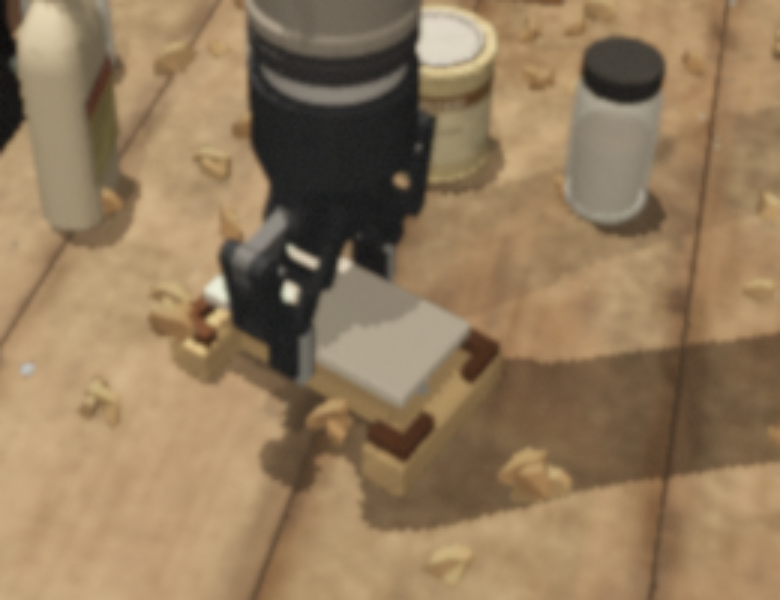

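The tile sits level between the four stops, with its top at 49 mm, so its underside is about 10 mm above them. The gripper reads 32.6 N and nothing in the picture looks disturbed.

```bash
python3 -c "
from station import robot
print(robot.close_job())"
```

```text
the job is handed in; nothing more can be done
None
```

The tile is being held, gripped at 32.6 N, level and lined up about 10 mm above the trivet base's corner stops; the job was handed in at about 13 s, with no contact felt on the way and no sign in the last picture that the tin, jars or glue bottle moved (one jar was hidden behind the arm there).

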